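# Post a rejected pressing through the flap of the reject box

### The job

Of the two pressed metal covers lying on the shelf of the red reject box, the one with the red paint marks has failed inspection: with the fingertips slide it along the shelf and in under the yellow gravity flap, far enough that it drops down into the box, then draw the fingers back out so that the flap swings shut. Only push it, do not pick it up, and leave the green-marked cover and the things on the bench where they are.

Things in the scene. Friction and masses are not known exactly. Their poses are not given: they have to be found in the camera images.
- reject_box: Red sheet-steel reject box, fixed on the bench, 270 mm wide. Origin on the bench under the middle of the flap; +x points into the box (the way the cover is pushed), +y to the left of that, z up. The mouth is at x = 0, clear from y = -131 to +131 mm and from the shelf up to the hinge rod. Box body from x = 0 to +220 mm; its flat roof with clear window is 92 mm above the shelf.
- shelf (a point): Middle of the shelf's open front edge, on its top face: box frame (-200, 0, 80) mm. The shelf is a level steel plate, its top 80 mm above the bench, 270 mm wide, running in +x from here to the sill 230 mm away. Rims 10 mm high, 3 mm wide along both sides up to the mouth; none at the front.
- sill (a point): Middle of the sill edge where the shelf ends inside the box, on its top face: box frame (30, 0, 80) mm. Past its rounded nose a slick white 45 degree slide falls to the box floor, 4 mm above the bench. A cover tips and drops in by itself once its centre is some 10 to 20 mm past the sill.
- hinge (a point): Middle of the flap's hinge rod (11 mm thick, along box y): box frame (0, 0, 160) mm, so 80 mm above the shelf. Fingers pushing the cover past the sill have to reach in under it a little, leaning (hand back towards the shelf's front, fingertips forward).
- flap (a joint): Yellow sheet-metal flap (254 x 76 mm, about 0.1 kg) hung on the rod across the top of the mouth; swings freely and inward only, closing by its own weight. In rad: 0 = shut on its stop (lower edge 7 mm inside the rod, 4 mm above the shelf), grows as it swings in, 1.35 = fully open. A cover pushed against it opens it with about 1 N and slides on under it.
- flap_edge (a point): Middle of the flap's lower edge, 73 mm from the hinge rod; moves with the flap.
- reject_part: Round pressed metal cover with RED paint marks on top (a disc in the middle and two dabs near the rim), lying on the shelf. Diameter 84 mm, upright skirt 15 mm high, crown 22 to 25 mm high with five small bosses, 0.14 kg (0.7 to 1.4 times). Origin at the centre of its underside, z up.
- good_part: The same kind of cover with GREEN paint marks, lying beside the other on the shelf; leave it there. Origin at the centre of its underside.
- buffer: Orange round urethane die buffer, diameter 48 mm, 55 mm high, standing on the bench in front of the shelf; bystander. Origin at the centre of its underside.
- bush: Bronze guide bush, ring of 48 mm outer diameter, 38 mm high, standing on the bench; bystander. Origin at the centre of its underside.
- wrench: Steel spanner, 190 mm long, lying on the bench; bystander. Origin near its middle, on its underside.
There are look-alikes about, which are no part of the job. What is shaped like the reject_part but blue or brown is not meant.

How it is judged:
By the outcome, as a careful person would: the job done as asked, in the order asked, and still so for the second after the job is handed in, with the robot touching nothing.
It also fails if it takes over 42 s, if anything falls off the work surface, if the arm or the gripper's body presses on something with over 40 N, if the wrist force passes 120 N, or if a joint passes its speed limit or range.

### The arm

A 6-joint arm with a two-finger parallel gripper is mounted at the origin on the work surface. World frame = base frame: x ahead of the robot, y to its left, z up, the work surface at z = 0. Lengths are in mm, angles in rad, forces in N, time in s.
With the tool pointing down it reaches from about 300 to 775 mm from the base axis. Payload 14.6 kg.
Tool frame: the origin (TCP) lies between the finger pads; the fingertips stand 25 mm ahead of it and the grasp point (between the pads) lies 6 mm ahead of it; z points along the fingers, y is the line along which they close (so a half turn about z gives the same grasp; the last joint's range is limited). The gripper opens to 94 mm and grips with 3 to 60 N. Pads are 16 mm wide; open, the fingers measure 119 mm over their backs; the gripper's body (75 mm by 177 mm) begins 78 mm behind the grasp point.
Start: joints at [-1.319, 0.3, 1.521, -0, 1.321, -0.067], TCP at [172.378, -522.279, 230.446] pointing down, gripper open.
Joint ranges: [-3.03, 3.03], [-0.79, 2.21], [0.23, 2.52], [-1.04, 4.18], [0, 3.07], [-2.55, 2.55]. Speed limits (rad/s): [2.22, 2.22, 2.57, 3.14, 3.14, 3.14].

### API

Orientations are given as [roll, pitch, yaw] about the fixed x, y, z axes, in that order (R = Rz(yaw) Ry(pitch) Rx(roll)).
In Python, from cell import manip gives the robot as it stands. The module is installed in compiled form; this text tells all that it offers.
- The arm moves only by the tool step_arm, never from a script. Its argument "series" is one flat list of numbers, 5 for each row, row after row: the shift along the world's x, y, z in mm, then the turn about the world's z in rad, then the closure, from 0 (fully open) to 1 (shut). In form: [dx, dy, dz, spin, jaw, dx, dy, dz, spin, jaw, ...]. A call has 1 to 20 rows; each row shifts and turns the commanded pose from where the row before left it; what a row does not reach is not made up. A row lasts 1/8 s, in which the tool goes at most 62.5 mm and 10.7 degrees, less where a joint would pass 70% of its speed; a pose out of reach is approached as far as the arm can. A call is refused whole if a number of a shift passes 62.5 or a number of a turn 0.188, either way. A call with a gripper value outside its range is refused whole. The fingers move at their own pace and stop on an object; "squeeze" is the grip in N (left out, the last holds). Time passes only in rows, so rows that do not move let the fingers close. It gives the time, the measured TCP pose, the force, the opening and the grip force at its end, in the units of the state.
- manip.read_state(): the state, without advancing time (a new reading comes with each control period).
- manip.camera(name): name is "side" or "top" or "wrist"; returns (picture, depth): 420x560x3 uint8, blue, green, red; 420x560 float32, mm along the optical axis (not along the pixel's ray), 0 where there is no reading.
- manip.camera_info(name): a dict with "fovy" (degrees; the focal length in pixels is half the picture's height over the tangent of half this angle, whatever the lens; pixels are square), "cx", "cy" (the principal point, pixels), "k1" (the pictures are not rectified: a ray, as slopes to the right and down, at radius r is drawn at 1 + k1 r^2 times it, then the intrinsics apply), "eye" and "orientation" of the camera in the world. Camera axes: x right, y down, z forward; pixel columns grow to the right and rows downward; lengths in mm; the calibration is good to about 2 mm. A picture is of the moment at which its call begins: read the wrist's pose just before it. camera_info takes no time and is no camera call; for the wrist camera it gives the pose at the moment of the call.
- manip.sign_off(): hands the job in; it is judged then, once.
The state is a dict: "clock": time; "joints": joint angles; "qd": joint speeds; "effort": joint torques, N m; "eef_pos": TCP position; "eef_rot": TCP orientation; "wrist_force": force on the tool from outside, world axes, zero at the start; "moment": the same for the moment, N m; "finger_gap": finger opening in mm; "finger_force": force on a finger pad.
Only numpy, scipy, OpenCV 4.12 (cv2) and the standard library are available. Lean on these libraries where they do the work, as an engineer would, in place of code of your own. Each camera call takes 0.05 s, during which the arm holds its last target. There are 200 camera calls.

## Working session

There is one attempt and no reset: what is moved stays moved. The work goes in short steps, Python scripts to look and compute and a tool call to move; the robot and the scene stay as the last step left them, time stands still between calls to the robot, and variables do not carry over. Pictures are saved under pics/ and viewed, at most 10 in all, crops included, and the job is handed in when it is done.

Besides the shell and the picture viewer there is one more tool, called after "Emit:" as name(argument=value, ...), one argument or row to a line, values as JSON. step_arm: Moves the arm, as the interface text tells. Its arguments: {"type":"object","properties":{"series":{"type":"array"},"squeeze":{"type":"number"}},"required":["series"]}

```bash
mkdir -p pics
cat > h.py <<'E'
import numpy as np, cv2
from cell import manip
from scipy.spatial.transform import Rotation as R
def look(n,f):
    ci=manip.camera_info(n); im,d=manip.camera(n); cv2.imwrite(f'pics/{f}.png',im); np.savez(f'{f}.npz',im=im,d=d,ci=np.array(ci,dtype=object)); return im,d,ci
def load(f):
    z=np.load(f'{f}.npz',allow_pickle=True); return z['im'],z['d'],z['ci'].item()
def rot(ci):
    o=np.array(ci['orientation'],float)
    return o if o.shape==(3,3) else R.from_euler('xyz',o).as_matrix()
def pts(f,uv,z=None):
    im,d,ci=load(f); fl=210/np.tan(np.radians(ci['fovy'])/2)
    K=np.array([[fl,0,ci['cx']],[0,fl,ci['cy']],[0,0,1.]]); out=[]
    for u,v in uv:
        s=cv2.undistortPoints(np.array([[[u,v]]],float),K,np.array([ci['k1'],0,0,0.]))[0,0]
        r=rot(ci)@np.array([s[0],s[1],1]); e=np.array(ci['eye'])
        t=d[int(round(v)),int(round(u))] if z is None else (z-e[2])/r[2]
        out.append(e+t*r)
    return np.round(np.array(out),1)
E
python3 - <<'E'
from h import *
for n in('top','side'):
    im,d,ci=look(n,n); print(ci)
print(manip.read_state())
E
```

```text
{'fovy': 47.123502701099966, 'cx': 275.6762004987769, 'cy': 203.1764683140109, 'k1': -0.09761352082233253, 'eye': array([ 559.86752681,  -42.63155978, 1136.93043759]), 'orientation': array([-3.0701619 ,  0.005789  , -1.55819781])}
{'fovy': 43.643164692460886, 'cx': 280.4888755409374, 'cy': 202.78612220797484, 'k1': 0.040385831841480334, 'eye': array([ 199.40992375,  763.93392541, 1206.07562002]), 'orientation': array([-2.43749406, -0.01410533, -2.63484697])}
{'clock': 0.1, 'joints': array([-1.31860184e+00,  3.00427116e-01,  1.52150843e+00, -5.31387026e-05,
        1.32073273e+00, -6.65679860e-02]), 'qd': array([-0.00011975, -0.00123564, -0.00246687, -0.00174991,  0.00074054,
       -0.0010887 ]), 'effort': array([-6.56856116e-06, -5.32643294e+01, -3.53284836e+01,  7.09174946e-02,
        2.34395522e-02, -5.91219737e-05]), 'eef_pos': array([ 172.31358041, -522.08413717,  229.94118241]), 'eef_rot': array([-3.14051599e+00, -2.01914723e-05,  3.18775639e-01]), 'wrist_force': array([ 0.86356804,  0.24242759, -0.34840483]), 'moment': array([ 0.01720944,  0.05722574, -0.00077641]), 'finger_force': 0.0, 'finger_gap': 93.83057851574458}
```

View pics/top.png

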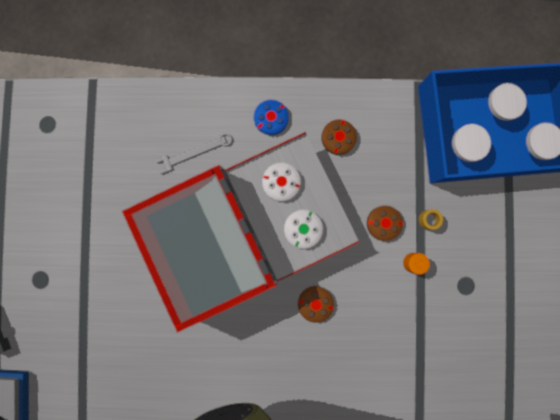

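View pics/side.png

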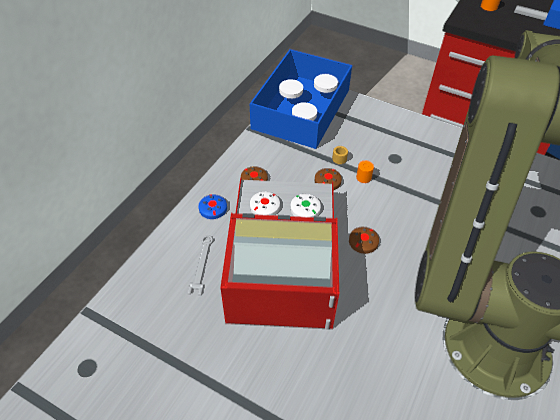

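The top view shows the red-marked white cover at (281,182) and the green one at (303,229). The box mouth is to their left, and the box points left and slightly down. The side view agrees.

Run:
```python
from h import *
im,d,ci=load('top')
cv2.imwrite('pics/crop.png',cv2.resize(im[120:340,110:400],None,fx=2.7,fy=2.7,interpolation=cv2.INTER_CUBIC))
print('cov',pts('top',[(281,182),(303,229)]))
# shelf plane points and roof points
U=[(u,v) for v in range(100,350,2) for u in range(100,400,2)]
P=pts('top',U)
im2=np.array([im[v,u] for u,v in U]).astype(int)
for nm,m in (('shelf',(abs(P[:,2]-80)<5)),('roof',(abs(P[:,2]-172)<6))):
    q=P[m]; r=cv2.minAreaRect(q[:,:2].astype(np.float32)); print(nm,m.sum(),r,cv2.boxPoints(r).round(0).tolist(),q[:,2].mean())
```

```text
cov [[680.  -46.6 100.5]
 [578.9 -95.  104.3]]
shelf 2074 ((630.2077026367188, -69.80332946777344), (265.02056884765625, 198.04420471191406), 26.307065963745117) [[468.0, -40.0], [555.0, -217.0], [793.0, -100.0], [705.0, 78.0]] 79.51065573770491
roof 3630 ((537.6395874023438, 118.41355895996094), (270.5550231933594, 223.54287719726562), 26.1785831451416) [[367.0, 159.0], [466.0, -42.0], [708.0, 78.0], [610.0, 278.0]] 170.94672176308543
```

View pics/crop.png

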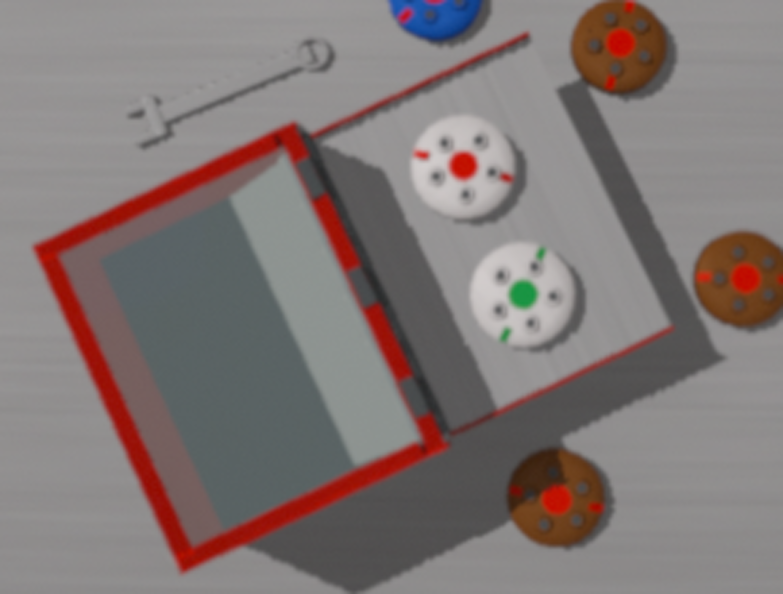

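Emit:
step_arm(
  series=[12,-38,0,0,0.6,12,-38,0,0,0.6,12,-38,0,0,0.6,12,-38,0,0,0.6,12,-38,0,0,0.6,12,-38,0,0,0.6,12,-38,0,0,0.6,12,-38,0,0,0.6],
)

```text
clock: 1.1
eef_pos: [256.6, -790.1, 221.2]
eef_rot: [3.127, -0.0, 0.319]
wrist_force: [-6.5, 20.9, 20.7]
finger_gap: 37.7
finger_force: 0.0
```

```bash
python3 -c "
from h import *
s=manip.read_state()
for k in ('clock','joints','eef_pos','eef_rot','finger_gap'): print(k,s[k])
r=s['eef_rot'];print(R.from_euler('xyz',r).as_matrix().round(3))"
```

```text
clock 1.1
joints [-1.30105904e+00  1.11456272e+00  2.34100675e-01  8.33125325e-04
  1.77837597e+00 -4.88561811e-02]
eef_pos [ 256.62047002 -790.08729329  221.17485512]
eef_rot [ 3.12701697e+00 -1.00971956e-04  3.18771834e-01]
finger_gap 37.72066260989069
[[ 0.95   0.313  0.005]
 [ 0.313 -0.95  -0.014]
 [ 0.     0.015 -1.   ]]
```

Emit:
step_arm(
  series=[18,-57,0,0,0.6,18,-57,0,0,0.6,18,-57,0,0,0.6],
)

```text
clock: 1.48
eef_pos: [266.5, -825.0, 184.2]
eef_rot: [3.021, 0.001, 0.319]
wrist_force: [-0.2, 0.0, 0.4]
finger_gap: 37.5
finger_force: 0.0
```

```bash
cat > st.py <<'E'
from h import *
s=manip.read_state()
for k in ('clock','joints','eef_pos','eef_rot','finger_gap','wrist_force'): print(k,np.round(s[k],3))
M=R.from_euler('xyz',s['eef_rot']).as_matrix();z=M[:,2]
print('z',z.round(3),'tilt',np.degrees(np.arccos(-z[2])).round(1),'az',np.degrees(np.arctan2(z[1],z[0])).round(1),'tip',(s['eef_pos']+25*z).round(1),'yaxis',M[:,1].round(3))
f=np.array([-.441,.897,0]);l=np.array([-.897,-.441,0]);p=s['eef_pos']+25*z-[586,20,80]
print('tip box',(p@f).round(1),(p@l).round(1),p[2].round(1),'z in box',(z@f).round(3),(z@l).round(3))
E
python3 st.py
```

```text
clock 1.475
joints [-1.302  1.16   0.236  0.005  1.626 -0.049]
eef_pos [ 266.549 -824.965  184.191]
eef_rot [3.021e+00 1.000e-03 3.190e-01]
finger_gap 37.527
wrist_force [-0.178  0.027  0.401]
z [ 0.037 -0.114 -0.993] tilt 6.9 az -72.0 tip [ 267.5 -827.8  159.4] yaxis [ 0.311 -0.943  0.12 ]
tip box -620.0 659.6 79.4 z in box -0.119 0.017
```

Emit:
step_arm(
  series=[18,-57,40,0,0.6,18,-57,40,0,0.6,18,-57,40,0,0.6,18,-57,40,0,0.6],
)

```text
clock: 1.98
eef_pos: [269.3, -837.4, 267.2]
eef_rot: [2.875, 0.002, 0.319]
wrist_force: [0.9, 0.2, -0.0]
finger_gap: 37.9
finger_force: 0.0
```

```bash
python3 st.py
```

```text
clock 1.975
joints [-1.305  1.068  0.235  0.012  1.572 -0.051]
eef_pos [ 269.279 -837.409  267.246]
eef_rot [2.875e+00 2.000e-03 3.190e-01]
finger_gap 37.874
wrist_force [ 0.914  0.19  -0.028]
z [ 0.081 -0.25  -0.965] tilt 15.3 az -72.1 tip [ 271.3 -843.7  243.1] yaxis [ 0.303 -0.916  0.263]
tip box -635.9 663.2 163.1 z in box -0.26 0.038
```

Emit:
step_arm(
  series=[-12,38,0,-0.18,0.6,-12,38,0,-0.18,0.6,-12,38,0,-0.18,0.6,0,0,0,-0.18,0.6,0,0,0,-0.18,0.6,0,0,0,-0.18,0.6,0,0,0,-0.18,0.6,0,0,0,-0.18,0.6,0,0,0,-0.18,0.6,0,0,0,-0.18,0.6,0,0,0,-0.18,0.6,0,0,0,-0.18,0.6],
)

```text
clock: 3.48
eef_pos: [239.3, -741.8, 266.6]
eef_rot: [2.882, -0.0, -1.774]
wrist_force: [-0.2, 0.1, 0.3]
finger_gap: 37.5
finger_force: 0.0
```

```bash
python3 st.py
```

```text
clock 3.475
joints [-1.236  1.05   0.27  -0.239  1.947  2.034]
eef_pos [ 239.314 -741.838  266.644]
eef_rot [ 2.882 -0.    -1.774]
finger_gap 37.513
wrist_force [-0.218  0.121  0.252]
z [-0.251  0.052 -0.966] tilt 14.9 az 168.4 tip [ 233.  -740.5  242.5] yaxis [-0.947  0.195  0.257]
tip box -526.6 652.0 162.5 z in box 0.157 0.203
```

Emit:
step_arm(
  series=[18,-57,30,0,0.6,18,-57,30,0,0.6,18,-57,30,0,0.6,18,-57,30,0,0.6,18,-57,30,0,0.6,18,-57,30,0,0.6,18,-57,30,0,0.6,18,-57,30,0,0.6],
)

```text
clock: 4.47
eef_pos: [231.4, -795.5, 330.4]
eef_rot: [2.999, -0.248, -1.717]
wrist_force: [-0.5, -0.7, -0.1]
finger_gap: 38.0
finger_force: 0.0
```

```bash
python3 st.py
```

```text
clock 4.475
joints [-1.263  0.991  0.236 -0.24   1.749  1.981]
eef_pos [ 231.379 -795.46   330.436]
eef_rot [ 2.999 -0.248 -1.717]
finger_gap 38.001
wrist_force [-0.516 -0.698 -0.061]
z [-0.176 -0.219 -0.96 ] tilt 16.3 az -128.7 tip [ 227.  -800.9  306.4] yaxis [-0.974  0.179  0.137]
tip box -578.1 684.1 226.4 z in box -0.119 0.254
```

Emit:
step_arm(
  series=[18,-57,25,0,0.6,18,-57,25,0,0.6,18,-57,25,0,0.6,18,-57,25,0,0.6,18,-57,25,0,0.6],
)

```text
clock: 5.1
eef_pos: [234.9, -839.9, 343.4]
eef_rot: [3.07, -0.414, -1.699]
wrist_force: [0.1, 0.2, 0.6]
finger_gap: 37.7
finger_force: 0.0
```

```bash
python3 st.py
```

```text
clock 5.1
joints [-1.275  0.989  0.236 -0.232  1.564  1.969]
eef_pos [ 234.92  -839.918  343.377]
eef_rot [ 3.07  -0.414 -1.699]
finger_gap 37.694
wrist_force [0.076 0.152 0.608]
z [-0.122 -0.389 -0.913] tilt 24.1 az -107.4 tip [ 231.9 -849.6  320.5] yaxis [-0.986  0.156  0.065]
tip box -623.9 701.2 240.5 z in box -0.295 0.281
```

Emit:
step_arm(
  series=[0,50,0,0,0.6,0,50,0,0,0.6,25,32,-5,0.186,0.6,25,32,-5,0.186,0.6,25,32,-5,0.186,0.6,25,32,-5,0.186,0.6,25,32,-5,0.186,0.6,25,32,-5,0.186,0.6,25,32,-5,0.186,0.6,25,32,-5,0.186,0.6,25,32,-5,0.186,0.6,25,32,-5,0.186,0.6,25,32,-5,0.186,0.6,25,32,-5,0.186,0.6,25,32,-5,0.186,0.6,25,32,-5,0.186,0.6,25,32,-5,0.186,0.6,25,32,-5,0.186,0.6,25,32,-5,0.186,0.6,25,32,-5,0.186,0.6],
)

```text
clock: 7.6
eef_pos: [687.3, -198.1, 255.9]
eef_rot: [3.067, -0.412, 1.654]
wrist_force: [-0.6, -0.6, 0.2]
finger_gap: 37.6
finger_force: 0.0
```

```bash
python3 st.py
```

```text
clock 7.6
joints [-0.463  0.759  0.829  0.393  1.699 -0.509]
eef_pos [ 687.267 -198.116  255.864]
eef_rot [ 3.067 -0.412  1.654]
finger_gap 37.615
wrist_force [-0.555 -0.582  0.218]
z [ 0.041  0.404 -0.914] tilt 24.0 az 84.2 tip [ 688.3 -188.   233. ] yaxis [0.996 0.053 0.068]
tip box -231.7 -0.0 153.0 z in box 0.344 -0.215
```

Emit:
step_arm(
  series=[11,22,-20,0.135,0.6,11,22,-20,0.135,0.6,11,22,-20,0.135,0.6,0,0,0,0,0.6],
)

```text
clock: 8.1
eef_pos: [719.9, -130.7, 193.3]
eef_rot: [3.07, -0.414, 2.056]
wrist_force: [-0.8, -0.4, 0.1]
finger_gap: 37.3
finger_force: 0.0
```

```bash
python3 - <<'E'
from h import *
a,_,_=look('wrist','w1'); b,_,_=look('top','t1')
cv2.imwrite('pics/two.png',np.hstack([cv2.resize(a,(400,300)),cv2.resize(b[100:340,120:440],(400,300))]))
E
python3 st.py
```

```text
clock 8.2
joints [-0.343  0.917  0.694  0.339  1.779 -0.78 ]
eef_pos [ 719.549 -133.208  196.162]
eef_rot [ 3.068 -0.412  2.052]
finger_gap 37.156
wrist_force [-0.147 -0.855  0.044]
z [-0.12   0.388 -0.914] tilt 23.9 az 107.1 tip [ 716.6 -123.5  173.3] yaxis [0.898 0.435 0.067]
tip box -186.3 -53.8 93.3 z in box 0.401 -0.064
```

View pics/two.png

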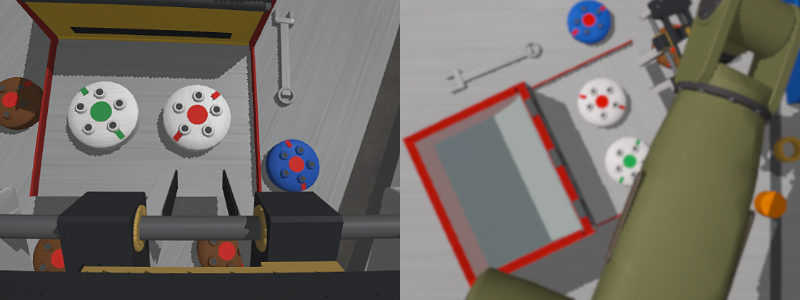

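Run:
```python
from h import *
P=pts('w1',[(276,161),(141,157)]);print(P)
f=np.array([-.441,.897,0]);l=np.array([-.897,-.441,0])
for p in P: q=p-[586,20,80]; print((q@f).round(1),(q@l).round(1),q[2])
# shelf rect via depth, side rims
im,d,ci=load('w1')
U=[(u,v) for v in range(60,290,2) for u in range(30,420,2) if d[v,u]>0]
Q=np.array(pts('w1',U))-[586,20,80]
m=abs(Q[:,2])<3; print('shelf y range',np.percentile(Q[m]@l,[.2,99.8]),'x max',np.percentile(Q[m]@f,[99.5]),'z',Q[m][:,2].mean())
m=(Q[:,2]>6)&(Q[:,2]<11)&(abs(Q@l)>120)&(abs(Q@l)<145)
for s in(1,-1):
    k=m&((Q@l)*s>0); print('rim',s,k.sum(),np.polyfit(Q[k]@f,Q[k]@l,1) if k.sum()>5 else '')
```

```text
[[682.6 -48.6 101. ]
 [580.4 -97.7 101.5]]
-104.1 -56.4 21.0
-103.1 56.9 21.5
shelf y range [-131.9307     132.6573936] x max [6.72051] z -0.8778651586109393
rim 1 322 [-1.56569272e-04  1.32902743e+02]
rim -1 223 [ 6.19425941e-03 -1.32085275e+02]
```

Emit:
step_arm(
  series=[1,1,-30,0,0.6,1,0,-30,0,0.6,0,0,-22,0,0.6,0,0,0,0,0.6],
)

```text
clock: 8.7
eef_pos: [720.9, -132.4, 113.1]
eef_rot: [3.07, -0.414, 2.051]
wrist_force: [0.9, 0.8, 0.3]
finger_gap: 37.7
finger_force: 0.0
```

```bash
python3 st.py
python3 - <<'E'
from h import *
s=manip.read_state(); ci=manip.camera_info('wrist')
f=np.array([-.441,.897,0]);l=np.array([-.897,-.441,0]);q=ci['eye']-np.array([586,20,80]);print('cam box',q@f,q@l,q[2])
E
```

```text
clock 8.7
joints [-0.341  0.975  0.779  0.332  1.645 -0.825]
eef_pos [ 720.867 -132.44   113.069]
eef_rot [ 3.07  -0.414  2.051]
finger_gap 37.67
wrist_force [0.929 0.795 0.328]
z [-0.122  0.389 -0.913] tilt 24.0 az 107.4 tip [ 717.8 -122.7   90.2] yaxis [0.898 0.436 0.066]
tip box -186.2 -55.3 10.2 z in box 0.402 -0.062
cam box -196.47277259664173 -42.785812510664385 200.05147618340624
```

Emit:
step_arm(
  series=[0,0,-2.5,0,0.6,-5.5,11,0,0,0.6,-5.5,11,0,0,0.6,-5.5,11,0,0,0.6,-5.5,11,0,0,0.6,-5.5,11,0,0,0.6,-5.5,11,0,0,0.6,-5.5,11,0,0,0.6,-5.5,11,0,0,0.6,-5.5,11,0,0,0.6,-5.5,11,0,0,0.6,0,0,0,0,0.6],
)

```text
clock: 10.2
eef_pos: [665.9, -20.7, 111.4]
eef_rot: [3.069, -0.413, 2.055]
wrist_force: [0.7, -0.2, 1.0]
finger_gap: 37.4
finger_force: 0.0
```

```bash
python3 st.py
python3 - <<'E'
from h import *
a,_,_=look('wrist','w2'); b,_,_=look('top','t2')
cv2.imwrite('pics/two2.png',np.hstack([cv2.resize(a,(400,300)),cv2.resize(b[100:340,120:440],(400,300))]))
E
```

```text
clock 10.2
joints [-0.217  0.775  1.138  0.363  1.455 -0.769]
eef_pos [665.903 -20.699 111.418]
eef_rot [ 3.069 -0.413  2.055]
finger_gap 37.393
wrist_force [ 0.748 -0.177  0.986]
z [-0.122  0.388 -0.913] tilt 24.0 az 107.5 tip [662.8 -11.   88.6] yaxis [0.896 0.438 0.066]
tip box -61.7 -55.3 8.6 z in box 0.402 -0.062
```

View pics/two2.png

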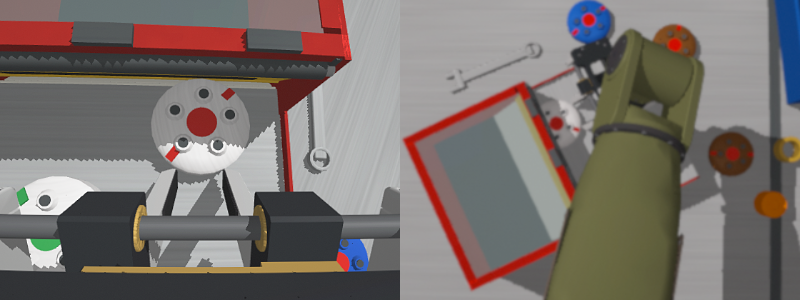

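The red cover sits centred between the fingertips at (200,122) in the wrist view, right at the flap. The green cover hasn't moved. I'll push on.

Emit:
step_arm(
  series=[-4.4,9,0,0,0.6,-4.4,9,0,0,0.6,-4.4,9,0,0,0.6,-4.4,9,0,0,0.6,-4.4,9,0,0,0.6,-4.4,9,0,0,0.6,-4.4,9,0,0,0.6,0,0,0,0,0.6,0,0,0,0,0.6],
)

```text
clock: 11.42
eef_pos: [635.6, 41.1, 111.5]
eef_rot: [3.069, -0.412, 2.054]
wrist_force: [-1.1, -0.4, -0.0]
finger_gap: 37.7
finger_force: 0.1
```

```bash
python3 st.py
python3 - <<'E'
from h import *
a,_,_=look('side','s3'); b,_,_=look('top','t3')
cv2.imwrite('pics/two3.png',np.hstack([cv2.resize(a[140:380,160:480],(400,300)),cv2.resize(b[100:340,120:440],(400,300))]))
E
```

```text
clock 11.425
joints [-0.136  0.691  1.28   0.385  1.372 -0.719]
eef_pos [635.636  41.099 111.474]
eef_rot [ 3.069 -0.412  2.054]
finger_gap 37.685
wrist_force [-1.129 -0.38  -0.021]
z [-0.121  0.388 -0.914] tilt 24.0 az 107.3 tip [632.6  50.8  88.6] yaxis [0.897 0.437 0.067]
tip box 7.1 -55.4 8.6 z in box 0.401 -0.063
```

View pics/two3.png

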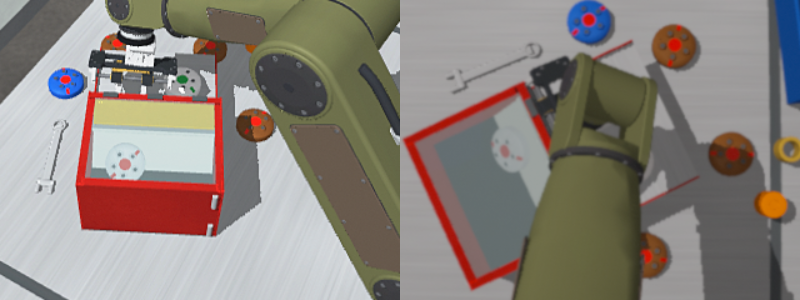

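The cover has dropped in: it shows through the roof window on the box floor, at (125,162) in the side crop. I'll draw back now.

Emit:
step_arm(
  series=[4,-9,0,0,0.6,7,-14.3,0,0,0.6,7,-14.3,0,0,0.6,7,-14.3,0,0,0.6,7,-14.3,0,0,0.6,7,-14.3,0,0,0.6,7,-14.3,0,0,0.6,7,-14.3,0,0,0.6,7,-14.3,0,0,0.6,7,-14.3,0,0,0.6,7,-14.3,0,0,0.6,7,-14.3,0,0,0.6,0,0,25,0,0.6,0,-10,40,0,0.6,0,-30,40,0,0.6,0,-40,20,0,0.6,0,0,0,0,0.6,0,0,0,0,0.6],
)

```text
clock: 13.78
eef_pos: [716.6, -204.9, 235.3]
eef_rot: [3.069, -0.414, 2.053]
wrist_force: [-0.3, 0.9, -0.1]
finger_gap: 37.7
finger_force: 0.0
```

```bash
python3 st.py
python3 - <<'E'
from h import *
a,_,_=look('wrist','w4'); b,_,_=look('side','s4')
cv2.imwrite('pics/two4.png',np.hstack([cv2.resize(a,(400,300)),cv2.resize(b[140:380,160:480],(400,300))]))
E
```

```text
clock 13.775
joints [-0.428  0.99   0.478  0.331  1.945 -0.815]
eef_pos [ 716.551 -204.916  235.297]
eef_rot [ 3.069 -0.414  2.053]
finger_gap 37.663
wrist_force [-0.31   0.865 -0.145]
z [-0.122  0.389 -0.913] tilt 24.0 az 107.5 tip [ 713.5 -195.2  212.5] yaxis [0.897 0.437 0.066]
tip box -249.3 -19.5 132.5 z in box 0.403 -0.062
```

View pics/two4.png

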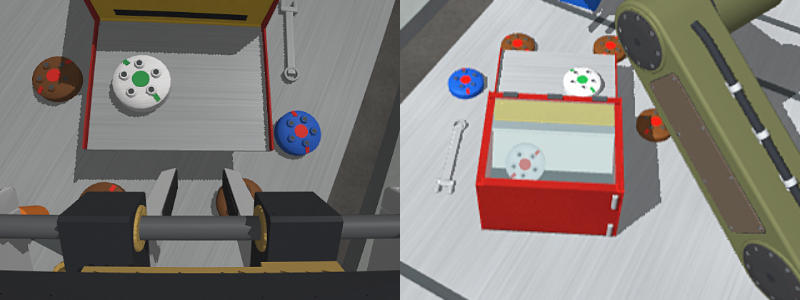

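The red cover is in the box, at (525,165) in the side view. The flap hangs shut and the green cover is in its place. Nothing touches the arm.

```bash
python3 -c "
from cell import manip
print(manip.sign_off())"
```

```text
the job is handed in; nothing more can be done
None
```

I pushed the red-marked cover under the flap and it dropped into the reject box. The flap looked shut in the last pictures, the green-marked cover was not moved, and the job is handed in at about 14 s of the 42 s allowed.

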